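Pop the powder compact out of its feeder and trap it

TASK

Press the feeder's key right down with one finger so that the powder compact pops out of its bay, and with the other finger stop the compact on the runway before it slides away off the open end. Nothing is grasped or lifted, and the other things on the dressing table are left where they are. Finish while still holding: one finger keeping the key down, the compact lying flat on the runway and resting against the other finger.

Things in the scene. Friction and masses are not known exactly. Their poses are not given: they have to be found in the camera images.
- feeder: Compact feeder, fixed: white base, origin on the table under trap_point, z up. Its level slippery runway lies along x, floor 30 mm above the table, from the open front end (x = -75 mm) to the bay and back wall (x = 124 mm). The compact is thrown to -x. Runway 62 mm wide inside; clear side walls 3 mm thick, 12 mm above its floor. A ledge (y 34 to 72, x -22 to 50 mm, 32 mm high) carries the key.
- trap_point (a point): Point on the runway floor, midway across it, beside the middle of the key and in the compact's path: x = y = 0, z = 30 mm of the feeder, with its axes.
- key_top (a point): Centre of the top of the key (moves with it): an aluminium block 30 x 30 mm beside the runway, at x = 0, y = 53 mm of the feeder (spans y 38 to 68). Up, its top is 46 mm above the table and 16 mm above the runway floor; fully pressed it is 5 mm above the runway floor.
- key (a joint): Travel of the key, m: 0 up, 0.011 fully down; springs back when let go (1.6 N at first, 5 N at the bottom). The stop lets the compact go at about 0.008; it is then thrown out at up to about 1 m/s, going 35 mm in about 0.1 s.
- stop_top (a point): Middle of the top edge of the stop: a metal tab across the runway in front of the compact, 50 mm wide, x 41 to 45 mm of the feeder, 8 mm above the runway floor; it is one piece with the key and sinks into the floor with it.
- pusher_face (a point): Centre of the front face of the spring pusher, a steel plate 44 mm wide, 17 mm high, behind the compact (x = 104 mm of the feeder when loaded). It pushes to -x with 1.6 N at home, falling to 0.8 N after its full stroke of 100 mm.
- compact_center (a point): Centre (half-way up) of the powder compact: a square black plastic case 58 x 58 x 20 mm, about 90 g, loose on the runway floor, edges along the feeder's axes. Home in the bay: centre at x = 74.5 mm, front face at x = 45.5 mm of the feeder. Past the open end it drops to the table.
- compact: The same powder compact; origin at the centre of its underside.
- clipper: Bystander, loose: steel nail clipper, 60 x 12 x 10 mm, lying flat; origin at its underside.
- trinket_pot: Bystander, loose: turquoise ceramic trinket pot with its lid on, 72 mm across, 75 mm high; origin at its underside.
- hairbrush: Bystander, loose: round-headed wooden hairbrush lying flat, 190 mm long along its x, 26 mm high; origin at its underside.
- red_mirror: Bystander, loose: folded red plastic hand mirror lying flat, 90 mm across, 14 mm high; origin at its underside.
- perfume: Bystander, loose: amber glass perfume bottle, 40 mm across, 85 mm high; origin at its underside.
- cream_jar: Bystander, loose: white cream jar, 56 mm across, 45 mm high; origin at its underside.
- lipstick: Bystander, loose: closed brass lipstick, standing, 19 mm across, 68 mm high; origin at its underside.
Mind the look-alikes: they are no part of the job. There is more than one size of the compact; the job needs the middle-sized.

How it is judged (in metres and radians):
On the way, in this order (a step that is already met when the one before it is completed fails the run):
1. the key is pressed while the compact is still in its bay (value of joint key above 0.003 m and x of compact_center in the frame of feeder above 0.065 m).
2. the compact has popped at least 20 mm out and is trapped against a finger on the runway (x of compact_center in the frame of feeder between -0.045 and 0.0545 m and contact force between the fingers and compact above 0.2 N), for 0.4 s.
At the end, for the whole second after the job is handed in: The key is still held down (more than 7 of 11 mm) by a finger, and the compact lies flat and still on the runway, popped out by at least 20 mm with its front not yet at the open end, pressing against a finger with more than 0.2 N (all of step 2 and value of joint key above 0.007 m and contact force between the fingers and feeder above 0.5 N and y of compact_center in the frame of feeder between -0.01 and 0.01 m and z of compact_center in the frame of feeder below 0.045 m and angle between compact's own z axis and vertical below 0.12 rad and linear speed of compact below 0.03 m/s); the arm keeps its last pose, push and grip.
It fails at once if the compact slides away past the open end of the runway (x of compact_center in the frame of feeder below -0.05 m).
It fails at once if the compact is lifted off the runway (more than 7 mm) (z of compact_center in the frame of feeder above 0.047 m).
It fails at once if a bystander is disturbed (moved more than 20 mm) (distance of any of clipper, trinket_pot, hairbrush, red_mirror, perfume, cream_jar, lipstick from where it was at the start of the episode above 0.02 m).
It also fails if it takes over 32 s, if anything falls off the work surface, if the arm or the gripper's body presses on something with over 40 N, if the wrist force passes 120 N, or if a joint passes its speed limit or range.

ROBOT

A 7-joint arm with a two-finger parallel gripper is mounted at the origin on the work surface. World frame = base frame: x ahead of the robot, y to its left, z up, the work surface at z = 0. Lengths are in m, angles in degrees, forces in N, time in s.
With the tool pointing down it reaches from about 0.35 to 0.9 m from the base axis. Payload 8.1 kg.
Tool frame: the origin (TCP) lies on the centre line of the jaws, within the pads' length; the fingertips stand 8 mm ahead of it and the grasp point (between the pads) lies 11 mm behind it (arm.tip_reach is the x of the fingertips in the tool frame, in m); x points along the fingers, y is the direction in which the jaws open and shut, and the axes are right-handed (so a half turn about x gives the same grasp; the last joint's range is limited). The gripper opens to 85 mm and grips with 20 to 120 N. Pads are 22 mm wide; open, the fingers measure 114 mm over their backs; the gripper's body (76 mm by 85 mm) begins 54 mm behind the grasp point. The pads swing forward as they close: fully open they stand 13 mm farther back than shut.
Start: joints at [-70.623, 24.895, 1.432, 90.138, -0.665, 64.973, -4.303], TCP at [0.267, 0.565, 0.239] pointing down, gripper open.
Joint ranges: [-149.89, 149.89], [-25.12, 119.58], [-72.63, 75.52], [4.76, 147.25], [-75.54, 255.54], [6.69, 114.76], [-157.13, 157.13]. Speed limits (degrees/s): [127.2, 127.2, 172.46, 172.46, 180, 180, 180].

INTERFACE

Orientations are given as a 3x3 rotation matrix whose columns are the frame's x, y, z axes.
In Python, from rig import arm gives the robot as it stands. The module is installed in compiled form; this text tells all that it offers. Calls block until the motion is done:
- arm.goto(position, orientation): joint-space move of the TCP to a pose.
- arm.move_l(position, rot=None, feed=0.15): straight line of the TCP; rot=None keeps the orientation; feed is the mean speed in m/s.
- arm.move_joints(angles): joint-space move.
- arm.grip(opening): finger opening in m; the grip force is fixed at half the most; returns when the fingers have stopped.
- arm.wait(seconds).
- arm.inverse_kinematics(position, orientation): joint angles nearest the present ones, or None.
- arm.read_state(): the state.
- arm.capture(name): name is "scene" or "side" or "wrist"; returns a dict with "pixels" (384x512x3 uint8, blue, green, red), "K" (3x3 intrinsics, pixels), "dist" ([k1, k2, p1, p2, k3] as OpenCV has them; the pictures are not rectified), "cam_to_world" (4x4, takes a point from camera to world coordinates). Camera axes: x right, y up, looking along -z (the intrinsics and any distortion apply to the point x, -y, -z); pixel columns grow to the right and rows downward; lengths in m; the calibration is good to about 2 mm. A picture is of the moment at which its call begins. There is no depth.
A pose or a line that the arm cannot do raises arm.IKError and nothing moves.
- arm.finish_job(): hands the job in, once; it reports no verdict.
Trained networks look in a picture, given as the dict that the camera call returned (one of the last four; its "shot" number tells which), for a name from the list of things; names that differ only in an ending like _2 or _b are one class to them, and where a whole thing is asked for, a point or a joint stands for the part that bears it (a point fixed in the world has none). Each returns a list of dicts, best first, with "p" (0 to 1); they miss things now and then, are a little off and sometimes report something else, mostly with a low value. They report only what shows in the picture. A call takes as long as a camera call. They do not tell look-alikes from the thing itself.
- arm.cut_out(target, picture): "mask" (384x512 bool, what is visible of it) and "xy" ([column, row] in pixels, amid what is visible of it).
The state is a dict: "clock": time; "q": joint angles; "joint_vel": joint speeds; "joint_efforts": joint torques, N m; "ee_pos": TCP position; "tool_rot": TCP orientation; "contact_force": force on the tool from outside, world axes, zero at the start; "torque": the same for the moment, N m; "grip_width": finger opening in m.
Only numpy, scipy, OpenCV 4.12 (cv2) and the standard library are available. Lean on these libraries where they do the work, as an engineer would, in place of code of your own. Each camera call takes 0.05 s, during which the arm holds its last target. There are 200 camera calls.

## Working session

There is one attempt and no reset: what is moved stays moved. The work goes in short steps, each a Python script; the robot and the scene stay as the last script left them, time stands still between calls to the robot, and variables do not carry over. Pictures are saved under pics/ and viewed, about 8 in all and at most 12, crops included, and the job is handed in when it is done.

```bash
mkdir -p pics; cat > h.py <<'E'
import numpy as np, cv2
from rig import arm
def ray(c,uv):
    p=cv2.undistortPoints(np.array([[uv]],float),c["K"],np.array(c["dist"]))[0,0]
    T=np.array(c["cam_to_world"]); d=T[:3,:3]@np.array([p[0],-p[1],-1.]); return T[:3,3],d
def at_z(c,uv,z):
    o,d=ray(c,uv); return o+d*(z-o[2])/d[2]
def proj(c,P):
    T=np.array(c["cam_to_world"]); q=(np.atleast_2d(P)-T[:3,3])@T[:3,:3]; q=q*[1,-1,-1]
    return cv2.projectPoints(q,np.zeros(3),np.zeros(3),c["K"],np.array(c["dist"]))[0][:,0]
E
python3 - <<'E'
from h import *
for n in ("scene","side"):
    c=arm.capture(n); cv2.imwrite(f"pics/{n}0.png",c["pixels"]); print(n,np.round(c["cam_to_world"],3).tolist())
    for t in ("feeder","key_top","stop_top","pusher_face","compact_center","compact"):
        print(t,[(round(d["p"],2),np.round(d["xy"]).tolist(),int(d["mask"].sum()),np.round(at_z(c,d["xy"],.046),3).tolist()) for d in arm.cut_out(t,c)])
print(arm.read_state()["clock"], arm.tip_reach)
E
```

```text
scene [[-0.748, -0.571, 0.338, 0.96], [0.664, -0.649, 0.373, 0.416], [0.006, 0.503, 0.864, 0.89], [0.0, 0.0, 0.0, 1.0]]
feeder [(0.86, [312.0, 204.0], 2211, [0.546, 0.164, 0.046])]
key_top [(0.62, [318.0, 210.0], 128, [0.547, 0.189, 0.046])]
stop_top [(0.5, [323.0, 210.0], 103, [0.538, 0.197, 0.046])]
pusher_face []
compact_center [(0.96, [229.0, 273.0], 1175, [0.827, 0.165, 0.046]), (0.81, [291.0, 201.0], 486, [0.58, 0.121, 0.046]), (0.52, [227.0, 215.0], 236, [0.734, 0.041, 0.046])]
compact [(0.87, [290.0, 200.0], 419, [0.58, 0.118, 0.046]), (0.84, [230.0, 270.0], 1144, [0.82, 0.162, 0.046]), (0.46, [225.0, 214.0], 213, [0.736, 0.037, 0.046])]
side [[0.959, 0.154, -0.24, 0.413], [-0.284, 0.565, -0.775, -0.669], [0.016, 0.811, 0.585, 0.586], [0.0, 0.0, 0.0, 1.0]]
feeder [(0.77, [194.0, 189.0], 2326, [0.522, 0.098, 0.046])]
key_top [(0.61, [193.0, 167.0], 111, [0.535, 0.193, 0.046]), (0.45, [165.0, 221.0], 223, [0.443, 0.001, 0.046])]
stop_top [(0.55, [194.0, 168.0], 104, [0.538, 0.187, 0.046])]
pusher_face [(0.5, [236.0, 187.0], 93, [0.615, 0.083, 0.046])]
compact_center [(0.81, [219.0, 181.0], 421, [0.583, 0.117, 0.046]), (0.74, [285.0, 207.0], 233, [0.699, -0.02, 0.046]), (0.59, [304.0, 170.0], 826, [0.797, 0.109, 0.046])]
compact [(0.95, [302.0, 174.0], 845, [0.785, 0.095, 0.046]), (0.77, [287.0, 208.0], 246, [0.701, -0.026, 0.046]), (0.62, [216.0, 188.0], 433, [0.57, 0.091, 0.046])]
0.7 0.008
```

```bash
python3 -c "
import cv2,numpy as np
a=[cv2.imread(f'pics/{n}0.png') for n in('scene','side')]
cv2.imwrite('pics/a.png',a[0]);print(a[0].shape)"
```

```text
(384, 512, 3)
```

View pics/scene0.png

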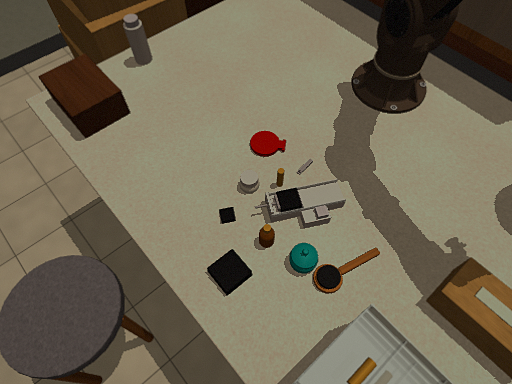

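View pics/side0.png

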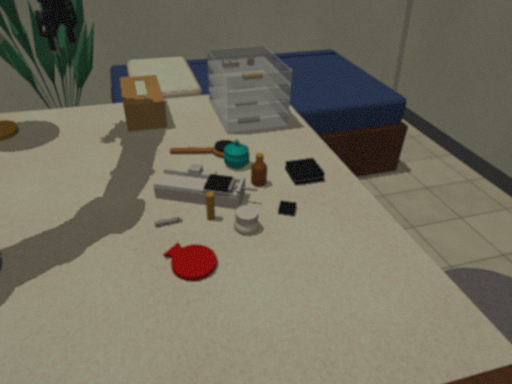

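The scene view shows the feeder at about (305,203) with the key at (318,212) and the open end at (345,190). The middle-sized compact sits in the bay at (290,200), and the look-alikes are at (229,273) (big) and (227,215) (small). The side view agrees: compact at (218,183), key at (195,168). Feeder yaw is roughly -25°. Next I'll check from close up with the wrist camera.

```bash
cat >> h.py <<'E'
def Rtool(yaw,s=1):   # tool x down, tool y along s*feeder y
    x=np.array([0,0,-1.]); y=s*np.array([-np.sin(yaw),np.cos(yaw),0]); return np.column_stack([x,y,np.cross(x,y)])
E
python3 - <<'E'
from h import *
c=arm.capture("scene")
for uv in [(370,308),(440,384),(285,384),(470,260),(430,295),(295,300)]: print(uv,at_z(c,uv,0).round(2),at_z(c,uv,.2).round(2))
print(arm.read_state()["tool_rot"])
P=[.53,.165,.26]
for s in (1,-1):
    q=arm.inverse_kinematics(P,Rtool(np.radians(-25),s)); print(s,None if q is None else np.round(q,1))
E
```

```text
(370, 308) [0.62 0.44 0.  ] [0.7  0.44 0.2 ]
(440, 384) [0.63 0.64 0.  ] [0.71 0.59 0.2 ]
(285, 384) [0.89 0.42 0.  ] [0.9  0.42 0.2 ]
(470, 260) [0.34 0.53 0.  ] [0.48 0.51 0.2 ]
(430, 295) [0.49 0.52 0.  ] [0.59 0.49 0.2 ]
(295, 300) [0.74 0.31 0.  ] [0.79 0.33 0.2 ]
[[ 3.00108040e-05  4.26719648e-01  9.04383957e-01]
 [ 8.61156427e-05  9.04383953e-01 -4.26719649e-01]
 [-9.99999996e-01  9.06878055e-05 -9.60594720e-06]]
1 [-32.9  17.4  13.2  99.2  -4.3  64.   46.6]
-1 [ -56.4   20.8   46.   100.9  -16.4   65.2 -120.3]
```

```bash
python3 - <<'E'
from h import *
a=arm.capture("scene"); b=arm.capture("side")
def tri(u,v):
    o1,d1=ray(a,u);o2,d2=ray(b,v); s=np.linalg.lstsq(np.column_stack([d1,-d2]),o2-o1,rcond=None)[0]
    p,q=o1+s[0]*d1,o2+s[1]*d2; return ((p+q)/2).round(3),np.linalg.norm(p-q).round(3)
print("box label centre",tri((497,305),(141,88)),"box front corner",tri((470,260),(123,93)),tri((470,260),(165,96)))
print("rack corner",tri((370,308),(217,80)),tri((370,308),(290,70)))
print(proj(a,[.267,.565,.239]),proj(b,[.267,.565,.239]))
E
```

```text
box label centre (array([0.451, 0.613, 0.097]), np.float64(0.001)) box front corner (array([0.405, 0.52 , 0.115]), np.float64(0.021)) (array([0.481, 0.499, 0.138]), np.float64(0.081))
rack corner (array([0.67 , 0.441, 0.16 ]), np.float64(0.026)) (array([0.782, 0.398, 0.23 ]), np.float64(0.153))
[[563.92595145 208.54284532]] [[64.90243794 49.19537039]]
```

```bash
python3 - <<'E'
from h import *
arm.goto([.50,.15,.26],Rtool(np.radians(-25)))
c=arm.capture("wrist"); cv2.imwrite("pics/w1.png",c["pixels"])
print(np.round(c["cam_to_world"],3).tolist(), arm.read_state()["clock"])
for t,z in (("key_top",.046),("compact_center",.05)):
    print(t,[(round(d["p"],2),np.round(d["xy"]).tolist(),int(d["mask"].sum()),np.round(at_z(c,d["xy"],z),4).tolist()) for d in arm.cut_out(t,c)])
E
```

```text
[[0.42, -0.864, -0.276, 0.428], [0.907, 0.4, 0.129, 0.184], [-0.001, -0.305, 0.952, 0.393], [0.0, 0.0, 0.0, 1.0]] 2.6417
key_top [(0.82, [295.0, 181.0], 711, [0.5389, 0.1872, 0.046])]
compact_center [(0.96, [240.0, 310.0], 550, [0.6858, 0.039, 0.05]), (0.81, [329.0, 317.0], 1435, [0.7518, 0.1522, 0.05]), (0.71, [258.0, 225.0], 1817, [0.5725, 0.1192, 0.05])]
```

View pics/w1.png

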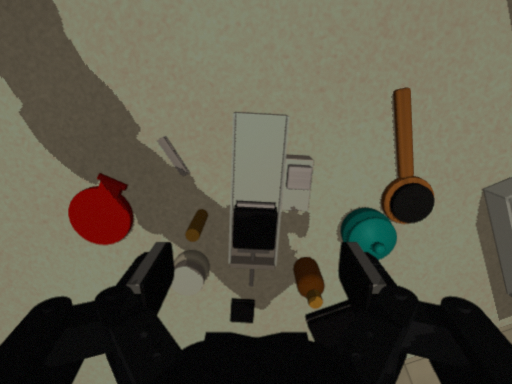

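```bash
cat >> h.py <<'E'
def F(pose,pts):
    x,y,t=pose; c,s=np.cos(t),np.sin(t); p=np.atleast_2d(np.array(pts,float)); 
    return np.column_stack([x+c*p[:,0]-s*p[:,1],y+s*p[:,0]+c*p[:,1],p[:,2]])
def box(x0,x1,y0,y1,z): return [[x0,y0,z],[x1,y0,z],[x1,y1,z],[x0,y1,z]]
MODEL=dict(key=box(-.015,.015,.038,.068,.046),comp=box(.0455,.1035,-.029,.029,.05),wall=box(-.075,.124,-.034,.034,.042))
def overlay(c,pose,fn,roi,k):
    x0,x1,y0,y1=roi; im=cv2.resize(c["pixels"][y0:y1,x0:x1],None,fx=k,fy=k,interpolation=cv2.INTER_CUBIC); im=cv2.convertScaleAbs(im,alpha=1.3,beta=20)
    for (n,m),col in zip(MODEL.items(),[(0,0,255),(0,255,255),(0,255,0)]):
        p=(proj(c,F(pose,m))-[x0,y0]+.5)*k; cv2.polylines(im,[np.round(p).astype(int)],True,col,1)
    cv2.imwrite(fn,im)
E
python3 - <<'E'
from h import *
from scipy.optimize import least_squares
c=arm.capture("wrist")
mk=arm.cut_out("key_top",c)[0]["mask"]; 
mc=[d for d in arm.cut_out("compact_center",c) if abs(d["xy"][1]-225)<15][0]["mask"]
def fill(polys):
    m=np.zeros((384*4,512*4),np.uint8)
    for p in polys: cv2.fillConvexPoly(m,cv2.convexHull(np.round((p+.5)*4).astype(np.int32)),255)
    return cv2.resize(m,(512,384),interpolation=cv2.INTER_AREA)/255.
def mom(m):
    v,u=np.nonzero(m>0.01); w=m[v,u]; return np.array([(u*w).sum(),(v*w).sum()])/w.sum()
def res(p):
    comp=fill([np.vstack([proj(c,F(p,box(.0455,.1035,-.029,.029,z))) for z in (.05,.038)])])
    key=proj(c,F(p,[[0,.053,.046]]))[0]
    return np.r_[mom(comp)-mom(mc*1.),key-mom(mk*1.)]
r=least_squares(res,[.518,.142,np.radians(-25)],diff_step=2e-3)
print(r.x,np.degrees(r.x[2]),r.fun)
for n in ("key","comp","wall"): print(n,proj(c,F(r.x,MODEL[n])).round(1).tolist())
np.save("pose.npy",r.x)
cv2.imwrite("pics/w2.png",c["pixels"]); overlay(c,r.x,"pics/o2.png",(215,335,100,280),3.3)
E
```

```text
[ 0.51238654  0.13696629 -0.46233302] -26.48973063983122 [-4.29819002  3.45771919  3.6926623  -3.14769298]
key [[281.5, 167.5], [280.2, 190.4], [303.7, 191.1], [305.6, 168.2]]
comp [[227.3, 212.4], [227.4, 252.1], [270.2, 253.2], [272.2, 213.6]]
wall [[223.6, 115.8], [224.5, 262.0], [272.9, 263.3], [280.7, 117.5]]
```

View pics/o2.png

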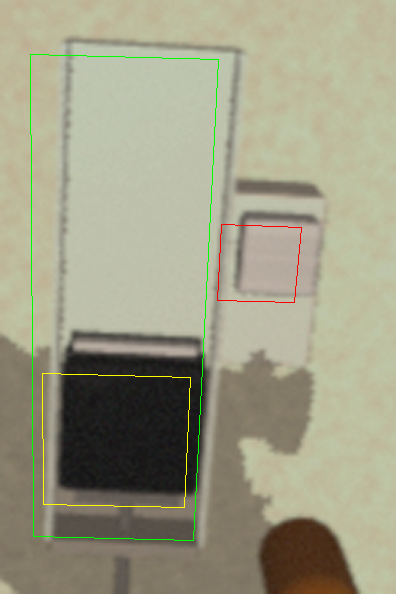

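The overlay shows the fit didn't converge. In the crop the key top spans about (246,216)–(315,296), the compact's back edge (58,487)–(190,492), and the open end (67,40)–(241,50). I'll fit those corner points instead.

```bash
python3 - <<'E'
from h import *
from scipy.optimize import least_squares
c=arm.capture("wrist")
M=[[-.015,.038,.046],[-.015,.068,.046],[.015,.068,.046],[.015,.038,.046],[.1035,-.029,.05],[.1035,.029,.05],[-.075,-.034,.042],[-.075,.034,.042],[.043,-.025,.038],[.043,.025,.038]]
I=np.array([[246,216],[318,221],[315,296],[241,293],[58,487],[190,492],[67,40],[241,50],[72,342],[200,346]])/3.3+[215,100]-.5
f=lambda p:(proj(c,F(p,M))-I).ravel()
r=least_squares(f,[.518,.142,np.radians(-25)],x_scale=[.01,.01,.05],loss="soft_l1")
print(r.x,np.degrees(r.x[2])); print(f(r.x).reshape(-1,2).round(1).tolist())
np.save("pose.npy",r.x); overlay(c,r.x,"pics/o3.png",(215,335,100,280),3.3)
E
```

```text
[ 0.511715    0.14624485 -0.49875697] -28.576669538866398
[[-0.1, -0.3], [2.1, -0.2], [0.1, 0.0], [-0.9, -0.5], [-1.0, 1.0], [1.9, 2.0], [-1.8, -1.0], [2.7, -0.2], [0.2, 0.0], [-0.9, 1.1]]
```

View pics/o3.png

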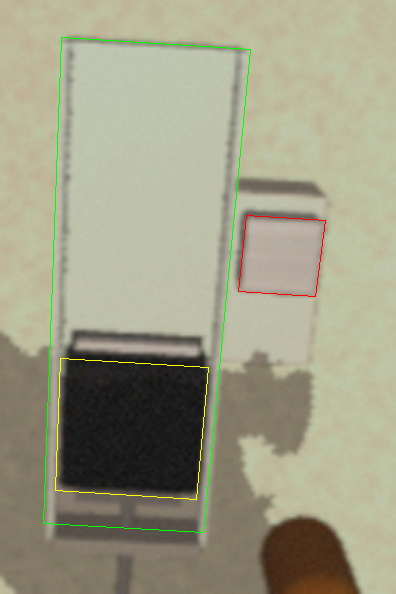

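```bash
python3 - <<'E'
from h import *
p=np.load("pose.npy"); R=Rtool(p[2])
arm.grip(.0385)
t=F(p,[[0,.0265,.12]])[0]; arm.goto(t,R); arm.move_l([t[0],t[1],.078],feed=.08)
s=arm.read_state(); print(s["clock"],s["ee_pos"],s["grip_width"],np.round(s["contact_force"],2))
w=arm.capture("wrist"); d=arm.capture("side"); a=arm.capture("scene")
overlay(w,p,"pics/t1.png",(130,390,150,384),2)
overlay(d,p,"pics/t2.png",(145,265,130,220),4)
overlay(a,p,"pics/t3.png",(250,370,150,240),4)
A=cv2.imread("pics/t1.png");B=cv2.imread("pics/t2.png");C=cv2.imread("pics/t3.png")
A=cv2.resize(A,(400,360));B=cv2.resize(B,(400,300));C=cv2.resize(C,(400,300))
cv2.imwrite("pics/m4.png",np.hstack([B,C])); cv2.imwrite("pics/m5.png",cv2.imread("pics/t1.png"))
E
```

```text
4.7583 [0.52463543 0.16954649 0.07832331] 0.038506864308170775 [ 0.74 -0.07 -0.5 ]
```

View pics/m4.png

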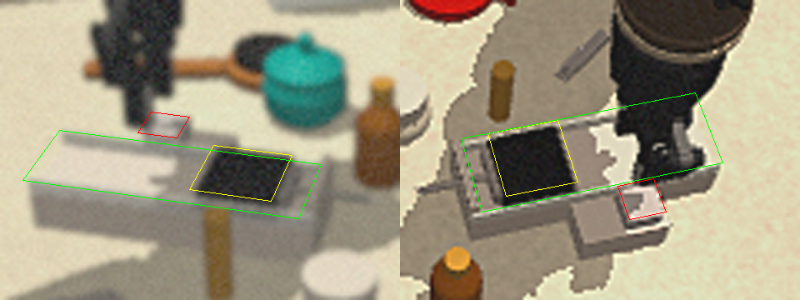

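View pics/m5.png

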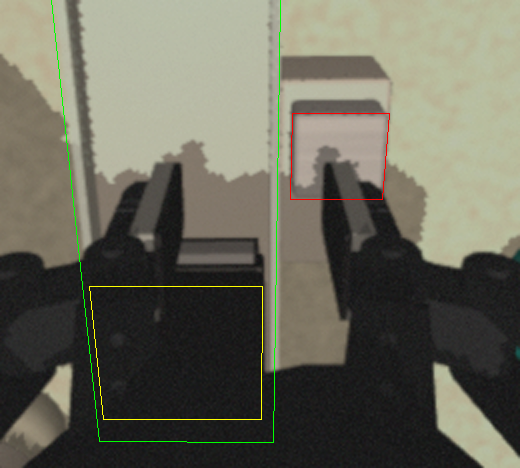

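Both hover views agree with the model. Key top in the wrist crop is (290–387,113–198), red outline on it. The left finger is over the runway and the right finger is over the key. Before pressing I'll check numerically where the tips should appear, against (182,165) and (323,165) in the crop.

```bash
python3 - <<'E'
from h import *
p=np.load("pose.npy"); w=arm.capture("wrist")
for z in (.065,.07,.075,.08):
    q=(proj(w,F(p,[[-.011,.00725,z],[-.011,-.00725,z],[-.011,.04575,z],[-.011,.0602,z]]))-[130,150]+.5)*2
    print(z,q.round(0).tolist())
E
```

```text
0.065 [[185.0, 150.0], [133.0, 150.0], [323.0, 151.0], [374.0, 151.0]]
0.07 [[183.0, 158.0], [130.0, 158.0], [325.0, 158.0], [378.0, 158.0]]
0.075 [[181.0, 166.0], [126.0, 166.0], [327.0, 167.0], [382.0, 167.0]]
0.08 [[178.0, 175.0], [122.0, 175.0], [329.0, 175.0], [386.0, 176.0]]
```

Tips are at z≈0.073, about 5 mm ahead of the TCP, with inner faces where expected. Now I'll press in small steps while watching the force.

```bash
python3 - <<'E'
from h import *
p=np.load("pose.npy"); t=F(p,[[0,.0255,0]])[0]
arm.move_l([t[0],t[1],.056],feed=.05); arm.wait(.2)
f0=np.array(arm.read_state()["contact_force"]); z=.056
while z>.034:
    z-=.001; arm.move_l([t[0],t[1],z],feed=.03); arm.wait(.05)
    s=arm.read_state(); f=np.array(s["contact_force"])-f0
    print(round(z,4),s["ee_pos"][2].round(4),(f).round(2),round(s["clock"],2))
    if f[2]>11: break
d=arm.capture("side"); a=arm.capture("scene")
overlay(d,p,"pics/t2.png",(145,265,130,220),4); overlay(a,p,"pics/t3.png",(250,370,150,240),4)
B=cv2.resize(cv2.imread("pics/t2.png"),(400,300));C=cv2.resize(cv2.imread("pics/t3.png"),(400,300))
cv2.imwrite("pics/m6.png",np.hstack([B,C]))
w=arm.capture("wrist"); cv2.imwrite("pics/w7.png",w["pixels"])
print([(round(k["p"],2),np.round(k["xy"]).tolist(),at_z(d,k["xy"],.05).round(3)) for k in arm.cut_out("compact_center",d)])
E
```

```text
0.055 0.055 [1.44 1.18 0.2 ] 6.05
0.054 0.054 [-0.15  0.68 -1.22] 6.35
0.053 0.053 [ 0.86 -0.1  -0.27] 6.65
0.052 0.0521 [-0.02  0.32  0.52] 6.95
0.051 0.051 [0.54 1.03 0.99] 7.25
0.05 0.05 [0.86 0.2  1.62] 7.55
0.049 0.049 [0.26 1.66 2.85] 7.85
0.048 0.048 [0.27 0.25 2.42] 8.15
0.047 0.047 [0.7  0.07 2.  ] 8.45
0.046 0.046 [0.94 1.02 2.91] 8.75
0.045 0.045 [-0.01  1.34  3.11] 9.05
0.044 0.044 [-0.19  0.96  3.39] 9.35
0.043 0.043 [0.22 1.38 4.22] 9.65
0.042 0.042 [-0.2   2.29  3.83] 9.95
0.041 0.0415 [-1.96  0.63 11.07] 10.25
[(0.72, [203.0, 181.0], array([0.545, 0.118, 0.05 ])), (0.62, [304.0, 173.0], array([0.788, 0.09 , 0.05 ])), (0.57, [288.0, 207.0], array([ 0.704, -0.025,  0.05 ])), (0.39, [199.0, 192.0], array([0.528, 0.078, 0.05 ]))]
```

View pics/m6.png

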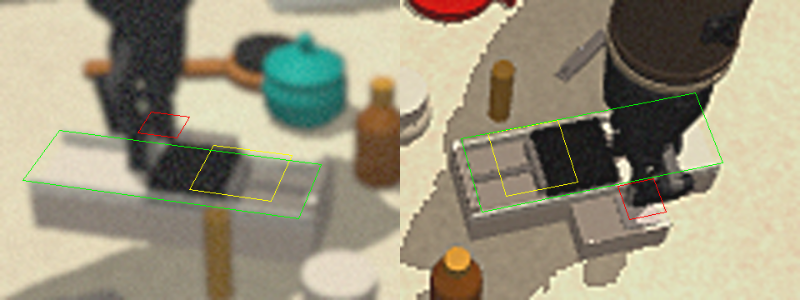

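Side and scene views show the compact popped out and flat on the runway. It now spans columns 150–235 in the side crop, against 192–290 before, and sits against the finger. Key travel is about 10.5 mm and on its stop. One last stillness check, then I'll hand in.

```bash
python3 - <<'E'
from h import *
p=np.load("pose.npy"); c,s=np.cos(p[2]),np.sin(p[2])
fs=[]
for i in range(3):
    arm.wait(.3); a=arm.capture("scene"); fs.append(arm.read_state()["contact_force"])
    for k in arm.cut_out("compact_center",a):
        P=at_z(a,k["xy"],.048)-[p[0],p[1],0]; x,y=c*P[0]+s*P[1],-s*P[0]+c*P[1]
        if abs(x)<.12 and abs(y)<.03: print(round(k["p"],2),"feeder x,y",round(x,4),round(y,4))
st=arm.read_state(); print(np.mean(fs,0).round(2),st["ee_pos"],st["clock"])
arm.finish_job()
E
```

```text
0.62 feeder x,y 0.0357 0.0102
0.88 feeder x,y 0.0376 0.0066
0.74 feeder x,y 0.0426 0.0096
[-2.95  0.37 11.12] [0.5239836  0.16879452 0.04152201] 11.65
the job is handed in; nothing more can be done
```

I pressed the feeder's key down to its stop with one finger, and the other finger, already down in the runway, caught the compact as it popped out. I handed the job in at about 11.7 s, still holding. No verdict came back.

**Last checks**
- **Key:** the TCP went down about 10.5 mm after first touching the key, and the vertical force rose to about 11 N. That fits the key sitting on its stop, close to its full 11 mm.
- **Compact position:** the pictures put its centre at a feeder x of about 36 to 43 mm. I expected 40 mm, and the allowed range is -45 to 54.5 mm. It lay flat against the finger.
- **Push on the finger:** after the compact popped, the sideways force reading shifted by about 2 to 3 N. That fits the compact being pressed against the finger. The reading is noisy (around 1 N), so it is only a rough confirmation.
- **Bystanders:** in the last pictures, those in view looked unmoved by eye. I did not measure them.

**What disagreed**
- **First pose fit:** the first fit of the feeder's position failed to converge. I redid it from points picked by eye, good to about 1 to 3 mm.
- **Compact y:** the last three readings were 7 to 10 mm (limit ±10 mm), and one side view gave about -9 mm. I put these down to a side face being counted in the outline, because the walls leave the compact only about 2 mm of play. I did not check this further.
- **Stillness:** the x readings scattered by 7 mm over about 1 s. I took this as detection noise, so I have no direct proof the compact was still.

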